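Dock the hair-styler head in its tapered cup

ROBOT

A 7-joint arm with a two-finger parallel gripper is mounted at the origin on the work surface. World frame = base frame: x ahead of the robot, y to its left, z up, the work surface at z = 0. Lengths are in m, angles in degrees, forces in N, time in s.
With the tool pointing down it reaches from about 0.425 to 1.025 m from the base axis. Payload 3.6 kg.
Tool frame: the origin (TCP) lies midway between the tips of the shut fingers; the grasp point (between the pads) lies 19 mm behind it; z points along the fingers, y is the line along which they close (so a half turn about z gives the same grasp; the last joint's range is limited). The gripper opens to 85 mm and grips with 20 to 120 N. Pads are 22 mm wide; open, the fingers measure 114 mm over their backs; the gripper's body (76 mm by 85 mm) begins 54 mm behind the grasp point. The pads swing forward as they close: fully open they stand 13 mm farther back than shut.
Start: joints at [-80.587, 33.873, 2.773, 92.16, -1.908, 54.013, -1.931], TCP at [0.185, 0.701, 0.231] pointing down, gripper open.
Joint ranges: [-153.93, 153.93], [-27.13, 128.08], [-72.61, 78.16], [10.71, 143.7], [-87.88, 267.88], [4.46, 118.87], [-176.78, 176.78]. Speed limits (degrees/s): [147.25, 147.25, 180, 180, 180, 180, 180].

INTERFACE

Orientations are given as [roll, pitch, yaw] about the fixed x, y, z axes, in that order (R = Rz(yaw) Ry(pitch) Rx(roll)).
In Python, from plant import bot gives the robot as it stands.
- The arm moves only by the tool jog_arm, never from a script. Its argument "deltas" is a list of rows, each a list of 5 numbers: the finger opening in mm, from 0 to 85.4, then the shift along the world's x, y, z in mm, then the turn about the world's z in degrees. In form: [[hand, x, y, z, spin], ...]. A call has exactly 5 rows; each row is the pose to reach, as a shift and turn from the pose commanded when the call began; what a row does not reach only later rows make up. A row lasts 1/8 s, in which the tool goes at most 62.5 mm and 10.7 degrees, less where a joint would pass 70% of its speed; a pose out of reach is approached as far as the arm can. A call with a gripper value outside its range is refused whole. The fingers move at their own pace and stop on an object; "grip_force" is the grip in N (left out, the last holds). Time passes only in rows, so rows that repeat a pose let the fingers close, or fill a call up. It gives the time, the measured TCP pose, the force, the opening and the grip force at its end, in the units of the state.
- bot.read_state(): the state, without advancing time (a new reading comes with each control period).
- bot.read_camera(name): name is "scene" or "top" or "wrist"; returns a dict with "color" (384x512x3 uint8, blue, green, red), "range_z" (384x512 float32, m along the optical axis (not along the pixel's ray), 0 where there is no reading), "mtx" (3x3 intrinsics, pixels), "view" (4x4, takes a point from world to camera coordinates). Camera axes: x right, y down, z forward; pixel columns grow to the right and rows downward; lengths in m; the calibration is good to about 2 mm. A picture is of the moment at which its call begins.
- bot.close_job(): hands the job in; it is judged then, once.
The state is a dict: "time": time; "joint_pos": joint angles; "qd": joint speeds; "joint_torque": joint torques, N m; "eef_pos": TCP position; "ee_rot": TCP orientation; "ft_force": force on the tool from outside, world axes, zero at the start; "moment": the same for the moment, N m; "gripper_width": opening from 0.0 (shut) to 1.0 (fully open); "grasp_force": force on a finger pad.
Only numpy, scipy, OpenCV 4.12 (cv2) and the standard library are available. Lean on these libraries where they do the work, as an engineer would, in place of code of your own. Each camera call takes 0.05 s, during which the arm holds its last target. There are 200 camera calls.

TASK

Put the large hair-styler head away: take it from the counter, lower its tapered foot into the large tapered cup of the docking station so that it centres itself, and press it down with the cup, which slides stiffly, until the cup comes up firmly against its hidden stop. Lean on it there for a moment with a push of about 20 N, never more than 30 N, then let go, leaving it standing straight and snug in the cup and the other things on the counter where they are.

Things in the scene. Friction and masses are not known exactly. Their poses are not given: they have to be found in the camera images.
- head: Large styler head, loose, upright on the counter: black, round, 125 mm tall, 150 to 300 g. From below: tapered foot 34 mm high, diameter 40 mm (bottom) to 68 mm; 68 mm flange with copper band up to 42 mm; then a straight 46 mm barrel from 44 to 121 mm, to be gripped. Origin: centre of its underside; z up its axis. Yaw does not matter.
- cup_mouth (a point): Centre of the rim plane of the large grey cup in the docking station (the larger of two, the only one that moves); z up. Inside it tapers from 65 mm diameter at the rim to 37 mm, 34 mm deep, bottom open; slick, same taper as the head's foot. The head seats with its origin 29.5 mm below this point, flange 4 mm above the rim. The rim starts 56 to 92 mm above the counter.
- dock_cup: The same large cup; origin at its bottom, 34 mm below the rim. It slides straight down in a fixed black sleeve and stays where pushed; about 7 N moves it at any depth. A solid stop ends it 8 to 26 mm below where it starts: the height differs each time, shows nowhere, and is only felt as the push rising well above 7 N while the cup no longer moves.
- dock: Docking station, fixed: black base plate 130 x 225 x 10 mm. Origin: on the counter under the large cup's axis; y along the plate towards the small empty fixed cup (66 mm outside, 40 mm high, 105 mm away), which is not for this head. The sleeve round the large cup has 100 mm outer diameter, its top 52 mm above the counter; only the cup stands higher.
- slim_head: The slim styler head, loose, black, same shape but narrower: 125 mm tall, barrel 32 mm, foot 34 to 50 mm diameter. Origin: centre of its underside. Leave alone.
- toner: Amber round bottle, 54 mm diameter, 140 mm tall, loose. Origin: centre of its underside. Leave alone.
- jar: White cream jar, 60 mm diameter, 55 mm tall, loose. Origin: centre of its underside. Leave alone.
- pump: White pump bottle, 55 x 75 mm, 184 mm tall, loose. Origin: centre of its underside. Leave alone.
- tube: White cream tube standing on its cap, 46 mm wide, 122 mm tall, loose. Origin: centre of its underside. Leave alone.
- paddle_brush: Black paddle hairbrush lying down, 230 mm long, 65 mm wide, 27 mm high, loose. Origin: on the counter where handle and paddle meet. Leave alone.

How it is judged:
By the outcome, as a careful person would: the job done as asked, in the order asked, and still so for the second after the job is handed in, with the robot touching nothing.
It also fails if it takes over 64 s, if anything falls off the work surface, if the arm or the gripper's body presses on something with over 40 N, if the wrist force passes 120 N, or if a joint passes its speed limit or range.

## Working session

There is one attempt and no reset: what is moved stays moved. The work goes in short steps, Python scripts to look and compute and a tool call to move; the robot and the scene stay as the last step left them, time stands still between calls to the robot, and variables do not carry over. Pictures are saved under pics/ and viewed, at most 10 in all, crops included, and the job is handed in when it is done.

Besides the shell and the picture viewer there is one more tool, called after "Request:" in YAML: its name, and indented under it one key for each argument. jog_arm: Moves the arm, as the interface text tells. Its arguments: {"type":"object","properties":{"deltas":{"type":"array"},"grip_force":{"type":"number"}},"required":["deltas"]}

```bash
mkdir -p pics; cat > h.py <<'E'
import numpy as np, cv2
from plant import bot
def cloud(c):
    K=c["mtx"];z=c["range_z"];v,u=np.indices(z.shape)
    p=np.stack([(u-K[0,2])/K[0,0]*z,(v-K[1,2])/K[1,1]*z,z,np.ones_like(z)],-1)
    w=(p@np.linalg.inv(c["view"]).T)[...,:3]; w[z==0]=np.nan
    return w
E
python3 - <<'E'
from h import *
for n in("scene","top"):
    c=bot.read_camera(n); cv2.imwrite(f"pics/{n}0.png",c["color"]); np.savez(f"{n}0.npz",**c)
    print(n,np.linalg.inv(c["view"])[:3].round(3).tolist())
s=bot.read_state(); print({k:np.round(v,3).tolist() for k,v in s.items()})
E
```

```text
scene [[0.665, 0.475, -0.576, 1.253], [0.747, -0.439, 0.5, -0.658], [-0.016, -0.762, -0.647, 0.767]]
top [[-0.016, -0.988, 0.156, 0.456], [-1.0, 0.019, 0.013, -0.11], [-0.016, -0.155, -0.988, 1.142]]
{'time': 0.1, 'joint_pos': [-80.586, 33.921, 2.768, 92.229, -1.907, 54.012, -1.931], 'qd': [0.039, -0.087, 0.031, -0.292, -0.031, 0.036, -0.031], 'joint_torque': [0.005, -55.0, 1.553, -19.882, 0.01, 0.004, 0.0], 'eef_pos': [0.185, 0.7, 0.23], 'ee_rot': [-179.884, 0.007, 165.232], 'ft_force': [-1.232, -0.584, -0.451], 'moment': [-0.004, -0.038, 0.039], 'grasp_force': 0.0, 'gripper_width': 1.003}
```

View pics/scene0.png

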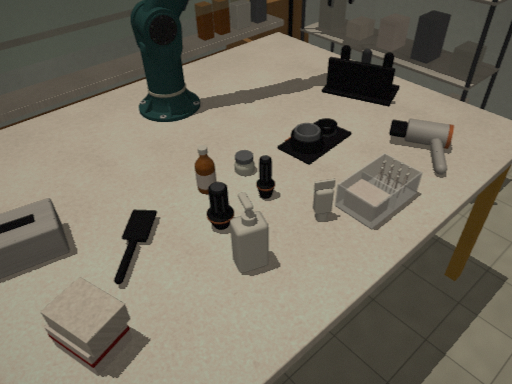

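View pics/top0.png

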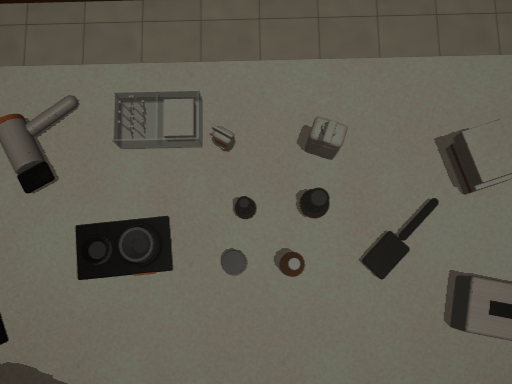

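The scene view shows the large head at (220,205), the slim head at (265,178) and the dock's large cup at (307,135). In the top view they are at (315,202), (245,207) and (138,244).

```bash
python3 - <<'E'
from h import *
c=dict(np.load("top0.npz")); w=cloud(c)
def show(n,u,v,r,z0,z1):
    p=w[v-r:v+r,u-r:u+r].reshape(-1,3); p=p[(p[:,2]>z0)&(p[:,2]<z1)]
    if len(p)<5: print(n,len(p)); return
    (cx,cy),R=cv2.minEnclosingCircle(p[:,:2].astype(np.float32))
    print(n,len(p),"mean",p.mean(0).round(4),"circ",round(cx,4),round(cy,4),round(R,4),"z",np.nanpercentile(p[:,2],[5,50,95]).round(4))
show("headtop",317,197,25,.11,.14); show("headflange",315,202,25,.03,.05)
show("slimtop",245,205,20,.11,.14); show("toner",291,263,20,.1,.16); show("jar",233,262,20,.04,.07)
show("pump",325,135,30,.1,.2);show("tube",222,137,20,.1,.15)
show("cuprim",138,244,32,.054,.1); show("sleeve",138,244,32,.045,.054); show("small",97,250,22,.03,.045)
p=w[210:285,70:180]; m=((p[...,2]>.005)&(p[...,2]<.016)).astype(np.uint8)
q=p[m>0][:,:2].astype(np.float32); print("plate",cv2.minAreaRect(q))
E
```

```text
headtop 374 mean [ 0.6083 -0.2351  0.1253] circ 0.6095 -0.2359 0.0237 z [0.1193 0.1259 0.1295]
headflange 276 mean [ 0.5999 -0.2288  0.0435] circ 0.6089 -0.2364 0.0347 z [0.0398 0.0434 0.0472]
slimtop 184 mean [ 0.6005 -0.0765  0.1245] circ 0.6011 -0.0764 0.0166 z [0.1183 0.125  0.1287]
toner 241 mean [ 0.4705 -0.1775  0.1222] circ 0.4706 -0.1793 0.0198 z [0.1006 0.1251 0.1429]
jar 434 mean [ 0.4776 -0.048   0.0559] circ 0.4778 -0.0482 0.0264 z [0.0526 0.0558 0.0595]
pump 931 mean [ 0.746  -0.258   0.1438] circ 0.7549 -0.262 0.0425 z [0.1097 0.1357 0.186 ]
tube 110 mean [ 0.7618 -0.03    0.1166] circ 0.7633 -0.0299 0.0257 z [0.1012 0.1198 0.1247]
cuprim 665 mean [0.5212 0.1686 0.0632] circ 0.5213 0.1687 0.0495 z [0.0544 0.0646 0.0694]
sleeve 443 mean [0.5198 0.1678 0.0507] circ 0.5211 0.1688 0.0507 z [0.0461 0.0511 0.0537]
small 233 mean [0.5119 0.2795 0.0381] circ 0.512 0.274 0.0329 z [0.0313 0.0387 0.043 ]
plate ((0.5180358290672302, 0.2139485776424408), (0.2570290267467499, 0.17317943274974823), 87.37248229980469)
```

Request:
jog_arm:
  deltas:
    - [85,45,-40,5,0]
    - [85,90,-80,10,0]
    - [85,135,-120,10,0]
    - [85,180,-160,10,0]
    - [85,225,-200,10,0]
  grip_force: 50

```text
time: 0.72
eef_pos: [0.4109, 0.4994, 0.241]
ee_rot: [-180.0, -0.0, 165.2]
ft_force: [0.8, 0.4, -0.7]
gripper_width: 0.999
grasp_force: 0.0
```

Request:
jog_arm:
  deltas:
    - [85,25,-55,0,0]
    - [85,50,-110,0,0]
    - [85,75,-165,0,0]
    - [85,100,-220,0,0]
    - [85,125,-275,0,0]

```text
time: 1.35
eef_pos: [0.5352, 0.2242, 0.2411]
ee_rot: [-180.0, -0.0, 165.2]
ft_force: [0.9, 0.4, -0.5]
gripper_width: 0.996
grasp_force: 0.0
```

Request:
jog_arm:
  deltas:
    - [85,10,-55,0,0]
    - [85,20,-110,0,0]
    - [85,30,-165,0,0]
    - [85,40,-220,0,0]
    - [85,50,-275,0,0]

```text
time: 1.98
eef_pos: [0.5847, -0.0506, 0.241]
ee_rot: [180.0, -0.0, 165.2]
ft_force: [0.6, 0.1, 0.8]
gripper_width: 1.0
grasp_force: 0.0
```

Request:
jog_arm:
  deltas:
    - [85,8,-50,0,0]
    - [85,14,-100,0,0]
    - [85,20,-150,0,0]
    - [85,24,-185,0,0]
    - [85,24,-185,0,0]

```text
time: 2.6
eef_pos: [0.6078, -0.2387, 0.2409]
ee_rot: [-179.9, -0.0, 164.9]
ft_force: [0.3, 0.4, -0.3]
gripper_width: 0.996
grasp_force: 0.0
```

```bash
python3 - <<'E'
from h import *
c=bot.read_camera("wrist"); cv2.imwrite("pics/w1.png",c["color"]); w=cloud(c)
for a,b in((.118,.132),(.036,.047)):
    m=(w[...,2]>a)&(w[...,2]<b)&(np.hypot(w[...,0]-.609,w[...,1]+.236)<.05); p=w[m]
    (x,y),R=cv2.minEnclosingCircle(p[:,:2].astype(np.float32)); print(len(p),p.mean(0).round(4),x,y,R)
s=bot.read_state();print(s["eef_pos"],s["joint_pos"])
E
```

```text
1793 [ 0.6096 -0.2326  0.1244] 0.6112132668495178 -0.23304349184036255 0.023036224767565727
928 [ 0.5958 -0.2297  0.0424] 0.6112421751022339 -0.23284241557121277 0.03460163623094559
[ 0.60809371 -0.235561    0.24074682] [ 10.4232264   28.25141997   9.71084369 101.88355768  -5.91323131
  50.41509958  97.822881  ]
```

View pics/w1.png

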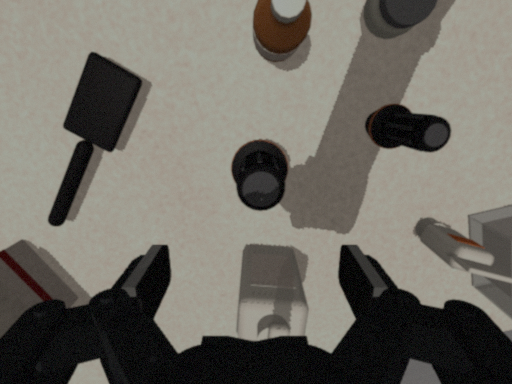

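The wrist view shows the head at (262,185), centred between the fingers at columns 150 and 360. The way down is clear. I'll shift 1.5 mm in x, descend and grip.

Request:
jog_arm:
  deltas:
    - [85,1.5,0,-40,0]
    - [85,1.5,0,-80,0]
    - [85,1.5,0,-120,0]
    - [85,1.5,0,-150,0]
    - [85,1.5,0,-169,0]

```text
time: 3.28
eef_pos: [0.6098, -0.2313, 0.0705]
ee_rot: [179.9, -0.2, 165.4]
ft_force: [-0.1, -0.6, -0.2]
gripper_width: 0.997
grasp_force: 0.0
```

Request:
jog_arm:
  deltas:
    - [85,0,0,0,0]
    - [60,0,0,0,0]
    - [48,0,0,0,0]
    - [40,0,0,0,0]
    - [40,0,0,0,0]

```text
time: 3.9
eef_pos: [0.6116, -0.2346, 0.074]
ee_rot: [-180.0, 0.2, 165.2]
ft_force: [-0.8, 0.6, 7.5]
gripper_width: 0.526
grasp_force: 51.5
```

Request:
jog_arm:
  deltas:
    - [40,0,0,0,0]
    - [40,0,0,0,0]
    - [40,0,0,0,0]
    - [40,0,0,0,0]
    - [40,0,0,0,0]

```text
time: 4.53
eef_pos: [0.6116, -0.2346, 0.0739]
ee_rot: [-180.0, 0.2, 165.2]
ft_force: [-0.4, 0.4, 6.3]
gripper_width: 0.527
grasp_force: 51.6
```

Request:
jog_arm:
  deltas:
    - [40,0,0,0,0]
    - [40,0,0,10,0]
    - [40,0,0,40,0]
    - [40,0,0,80,0]
    - [40,0,0,120,0]
  grip_force: 80

```text
time: 5.15
eef_pos: [0.6094, -0.2336, 0.1931]
ee_rot: [180.0, -0.1, 165.2]
ft_force: [2.1, 0.4, -2.6]
gripper_width: 0.52
grasp_force: 81.7
```

Request:
jog_arm:
  deltas:
    - [40,0,0,35,0]
    - [40,0,0,65,0]
    - [40,-5,25,70,0]
    - [40,-10,60,70,0]
    - [40,-20,100,70,0]

```text
time: 5.78
eef_pos: [0.5896, -0.1333, 0.2623]
ee_rot: [-180.0, -0.0, 165.2]
ft_force: [-0.1, 1.0, -2.4]
gripper_width: 0.52
grasp_force: 81.8
```

Request:
jog_arm:
  deltas:
    - [40,-10,45,0,0]
    - [40,-20,90,0,0]
    - [40,-30,135,0,0]
    - [40,-40,180,0,0]
    - [40,-50,225,0,0]

```text
time: 6.4
eef_pos: [0.5391, 0.0923, 0.2622]
ee_rot: [-180.0, -0.0, 165.2]
ft_force: [0.5, 1.1, -2.5]
gripper_width: 0.523
grasp_force: 81.7
```

Request:
jog_arm:
  deltas:
    - [40,-8,40,0,0]
    - [40,-14,65,0,0]
    - [40,-19,78,0,0]
    - [40,-19,78,0,0]
    - [40,-19,78,0,0]

```text
time: 7.02
eef_pos: [0.5216, 0.1672, 0.2623]
ee_rot: [-179.9, 0.0, 165.1]
ft_force: [0.2, -0.4, -2.5]
gripper_width: 0.521
grasp_force: 81.8
```

```bash
python3 - <<'E'
from h import *
s=bot.read_state();print(s)
for n in("wrist","scene","top"):
    c=bot.read_camera(n); cv2.imwrite(f"pics/{n}2.png",c["color"]); np.savez(f"{n}2.npz",**c); w=cloud(c)
    for t,a,b in(("sleeve",.047,.055),("rim",.058,.1)):
        m=(w[...,2]>a)&(w[...,2]<b)&(np.hypot(w[...,0]-.521,w[...,1]-.169)<(.058 if t=="sleeve" else .045)); p=w[m]
        if len(p)>5:
            (x,y),R=cv2.minEnclosingCircle(p[:,:2].astype(np.float32)); print(n,t,len(p),x,y,R,np.percentile(p[:,2],[10,50,90,98]))
a=cv2.imread("pics/wrist2.png");b=cv2.imread("pics/scene2.png")[60:250,200:450]
b=cv2.resize(b,(505,384)); cv2.imwrite("pics/w2.png",cv2.resize(np.hstack([a,b]),(800,302)))
E
```

```text
{'time': 7.025, 'joint_pos': array([-26.85101897,  19.02462128,   5.52040385, 113.59511501,
        -2.35569742,  47.50978904,  55.06701701]), 'qd': array([ 0.41742493,  0.08376724,  0.19687435, -0.22477804, -0.01745255,
       -0.0227974 ,  0.01083467]), 'joint_torque': array([-6.59246184e-01, -3.93647289e+01,  8.53015780e-01, -1.87619394e+01,
       -3.26383242e-02,  3.84634754e-03,  8.75747410e-04]), 'eef_pos': array([0.52159486, 0.16722289, 0.26226685]), 'ee_rot': array([-1.79937688e+02,  1.69653353e-02,  1.65105059e+02]), 'ft_force': array([ 0.24142261, -0.43270448, -2.46312509]), 'moment': array([-0.03744612, -0.01695222,  0.00758125]), 'grasp_force': 81.77636504173279, 'gripper_width': 0.5206463017378389}
wrist sleeve 1020 0.5227031111717224 0.17295682430267334 0.049931831657886505 [0.04919213 0.05137074 0.05285156 0.05408085]
wrist rim 1077 0.5224447250366211 0.1729801744222641 0.040282804518938065 [0.06141197 0.06566249 0.06701651 0.06769116]
scene sleeve 207 0.5204719305038452 0.16856837272644043 0.051120150834321976 [0.04831573 0.05125011 0.05394615 0.05466233]
scene rim 229 0.5207434296607971 0.16830502450466156 0.04199197515845299 [0.05929984 0.064415   0.06780351 0.06878098]
top sleeve 321 0.5210713744163513 0.1688135862350464 0.050205450505018234 [0.0488428  0.05182425 0.05420562 0.05479525]
top rim 340 0.5231707692146301 0.16894888877868652 0.04215352609753609 [0.06126969 0.06601739 0.06910081 0.07016491]
```

View pics/w2.png

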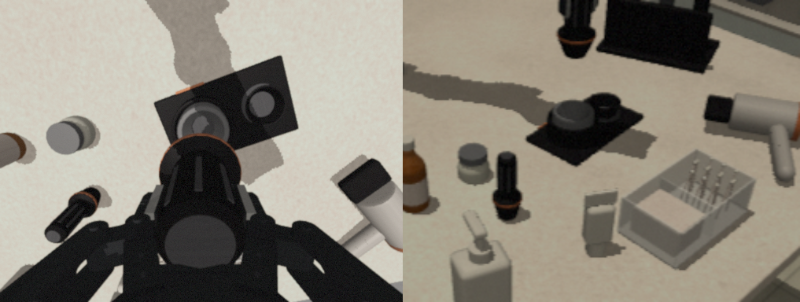

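The head is held upright: the left half shows the flange at about (200,160) in front of the dock cup. Next I measure the head in hand against the cup in the same cameras.

```bash
python3 - <<'E'
from h import *
from scipy.optimize import least_squares
T=np.array([.5216,.1672])
for n in("wrist","scene","top"):
    c=dict(np.load(n+"2.npz")); w=cloud(c); C=np.linalg.inv(c["view"])[:3,3]
    d=np.hypot(w[...,0]-T[0],w[...,1]-T[1])
    for t,a,b,R in(("flange",.223,.231,.034),("foot",.190,.220,None),("barrel",.236,.25,.023),("sleeveouter",.02,.046,.05)):
        p=w[(w[...,2]>a)&(w[...,2]<b)&(d<.065)]
        if len(p)<15: continue
        if t=="foot": r=lambda z,x:.020+.014*(z-x[2])/.034
        f=lambda x:np.hypot(p[:,0]-x[0],p[:,1]-x[1])-(R if R else .020+.014*np.clip((p[:,2]-.188)/.034,0,1))
        s=least_squares(f,T,loss="soft_l1",f_scale=.001); print(n,t,len(p),s.x.round(4),np.abs(s.fun).mean().round(4),p[:,2].min().round(4))
E
```

```text
wrist flange 1897 [0.5243 0.1674] 0.0026 0.2232
wrist barrel 426 [0.5219 0.1684] 0.0002 0.236
wrist sleeveouter 1030 [0.5622 0.1591] 0.0119 0.0202
scene flange 97 [0.5178 0.1664] 0.0021 0.2231
scene foot 129 [0.5178 0.1672] 0.0009 0.1902
scene barrel 77 [0.5183 0.1668] 0.0015 0.2363
scene sleeveouter 283 [0.5197 0.1708] 0.0055 0.0201
top flange 150 [0.5198 0.1666] 0.0024 0.2234
top barrel 17 [0.5204 0.1658] 0.0004 0.2363
top sleeveouter 423 [0.4848 0.139 ] 0.0144 0.02
```

Request:
jog_arm:
  deltas:
    - [40,1,3,-20,0]
    - [40,1,3,-55,0]
    - [40,1,3,-90,0]
    - [40,1,3,-115,0]
    - [40,1,3,-127,0]

```text
time: 7.8
eef_pos: [0.522, 0.1711, 0.134]
ee_rot: [-179.9, -0.1, 165.2]
ft_force: [0.8, 0.0, -2.6]
gripper_width: 0.519
grasp_force: 81.8
```

Request:
jog_arm:
  deltas:
    - [40,0,0,-2,0]
    - [40,0,0,-4,0]
    - [40,0,0,-6,0]
    - [40,0,0,-8,0]
    - [40,0,0,-10,0]

```text
time: 8.43
eef_pos: [0.5225, 0.1721, 0.1255]
ee_rot: [180.0, 0.0, 165.2]
ft_force: [0.7, 0.9, -2.5]
gripper_width: 0.519
grasp_force: 81.8
```

```bash
python3 - <<'E'
from h import *
for i in range(3):
    c=bot.read_camera("scene"); s=bot.read_state();print(s["eef_pos"].round(4),s["ft_force"].round(2),s["moment"].round(3))
E
```

```text
[0.5222 0.1721 0.1251] [ 0.73  0.89 -2.42] [ 0.007  0.05  -0.005]
[0.5222 0.1721 0.1252] [-0.12 -0.04 -2.12] [-0.042 -0.026  0.013]
[0.5223 0.1721 0.1253] [ 0.48 -0.23 -2.08] [ 0.002 -0.004 -0.064]
```

Request:
jog_arm:
  deltas:
    - [40,0,0,-2,0]
    - [40,0,0,-4,0]
    - [40,0,0,-6,0]
    - [40,0,0,-8,0]
    - [40,0,0,-9,0]

```text
time: 9.2
eef_pos: [0.5223, 0.172, 0.1161]
ee_rot: [-180.0, -0.0, 165.2]
ft_force: [-0.0, 1.1, -2.7]
gripper_width: 0.523
grasp_force: 81.8
```

Request:
jog_arm:
  deltas:
    - [40,0,0,-0.5,0]
    - [40,0,0,-1,0]
    - [40,0,0,-1.5,0]
    - [40,0,0,-2,0]
    - [40,0,0,-2,0]

```text
time: 9.82
eef_pos: [0.5223, 0.1721, 0.1143]
ee_rot: [-180.0, -0.0, 165.2]
ft_force: [-0.8, -0.3, -2.0]
gripper_width: 0.526
grasp_force: 81.8
```

Request:
jog_arm:
  deltas:
    - [40,0,0,-0.5,0]
    - [40,0,0,-1,0]
    - [40,0,0,-1.5,0]
    - [40,0,0,-2,0]
    - [40,0,0,-2,0]

```text
time: 10.45
eef_pos: [0.5225, 0.1719, 0.1123]
ee_rot: [-180.0, 0.0, 165.2]
ft_force: [-0.3, -0.1, -1.3]
gripper_width: 0.522
grasp_force: 81.8
```

Request:
jog_arm:
  deltas:
    - [40,0,0,-0.5,0]
    - [40,0,0,-1,0]
    - [40,0,0,-1.5,0]
    - [40,0,0,-2,0]
    - [40,0,0,-2,0]

```text
time: 11.08
eef_pos: [0.5227, 0.1716, 0.1107]
ee_rot: [-180.0, 0.0, 165.2]
ft_force: [0.9, -2.3, 4.1]
gripper_width: 0.526
grasp_force: 82.3
```

Request:
jog_arm:
  deltas:
    - [40,0.2,-0.4,0,0]
    - [40,0.3,-0.8,0,0]
    - [40,0.3,-1,-0.3,0]
    - [40,0.3,-1,-0.6,0]
    - [40,0.3,-1,-1,0]

```text
time: 11.7
eef_pos: [0.5228, 0.1715, 0.1093]
ee_rot: [180.0, 0.0, 165.2]
ft_force: [-0.5, -0.4, 3.4]
gripper_width: 0.521
grasp_force: 82.3
```

Request:
jog_arm:
  deltas:
    - [40,0,0,-1,0]
    - [40,0,0,-2,0]
    - [40,0,0,-3,0]
    - [40,0,0,-4,0]
    - [40,0,0,-5,0]

```text
time: 12.32
eef_pos: [0.5228, 0.1714, 0.1043]
ee_rot: [180.0, 0.0, 165.2]
ft_force: [0.0, 0.5, 4.3]
gripper_width: 0.519
grasp_force: 82.4
```

Request:
jog_arm:
  deltas:
    - [40,0,0,-0.6,0]
    - [40,0,0,-1.2,0]
    - [40,0,0,-1.8,0]
    - [40,0,0,-2.4,0]
    - [40,0,0,-3,0]

```text
time: 12.95
eef_pos: [0.5228, 0.1713, 0.1014]
ee_rot: [180.0, 0.0, 165.2]
ft_force: [0.5, 1.7, 8.3]
gripper_width: 0.522
grasp_force: 82.5
```

Request:
jog_arm:
  deltas:
    - [40,0,0,-0.3,0]
    - [40,0,0,-0.6,0]
    - [40,0,0,-0.9,0]
    - [40,0,0,-1.2,0]
    - [40,0,0,-1.5,0]

```text
time: 13.58
eef_pos: [0.5231, 0.1713, 0.1012]
ee_rot: [180.0, 0.0, 165.2]
ft_force: [-2.3, 1.3, 16.5]
gripper_width: 0.522
grasp_force: 83.1
```

Request:
jog_arm:
  deltas:
    - [40,-0.2,0.1,-0.2,0]
    - [40,-0.2,0.1,-0.4,0]
    - [40,-0.2,0.1,-0.4,0]
    - [40,-0.2,0.1,-0.4,0]
    - [40,-0.2,0.1,-0.4,0]

```text
time: 14.2
eef_pos: [0.523, 0.1713, 0.1012]
ee_rot: [180.0, 0.1, 165.2]
ft_force: [-2.3, 0.6, 17.9]
gripper_width: 0.52
grasp_force: 83.4
```

Request:
jog_arm:
  deltas:
    - [40,0,0,0,0]
    - [40,0,0,0,0]
    - [40,0,0,0,0]
    - [40,0,0,0,0]
    - [40,0,0,0,0]

```text
time: 14.82
eef_pos: [0.5231, 0.1713, 0.1012]
ee_rot: [180.0, 0.1, 165.2]
ft_force: [-1.4, 0.9, 18.1]
gripper_width: 0.523
grasp_force: 83.4
```

```bash
python3 - <<'E'
from h import *
T=np.array([.5213,.169])
for n in("scene","top"):
    c=bot.read_camera(n); s=bot.read_state();print(s["eef_pos"].round(4),s["ft_force"].round(2),s["moment"].round(2)); w=cloud(c)
    d=np.hypot(w[...,0]-T[0],w[...,1]-T[1]); hist=np.histogram(w[...,2][(d<.052)],np.arange(.04,.14,.004)); print(n,list(zip(hist[1].round(3),hist[0])))
    cv2.imwrite(f"pics/{n}3.png",cv2.resize(c["color"][80:180,240:373] if n=="scene" else c["color"],None,fx=6 if n=="scene" else 1,fy=6 if n=="scene" else 1))
E
```

```text
[0.523  0.1713 0.1012] [-1.91  0.24 18.35] [ 0.09  0.46 -0.05]
scene [(np.float64(0.04), np.int64(42)), (np.float64(0.044), np.int64(43)), (np.float64(0.048), np.int64(89)), (np.float64(0.052), np.int64(88)), (np.float64(0.056), np.int64(67)), (np.float64(0.06), np.int64(16)), (np.float64(0.064), np.int64(28)), (np.float64(0.068), np.int64(85)), (np.float64(0.072), np.int64(33)), (np.float64(0.076), np.int64(17)), (np.float64(0.08), np.int64(18)), (np.float64(0.084), np.int64(17)), (np.float64(0.088), np.int64(15)), (np.float64(0.092), np.int64(22)), (np.float64(0.096), np.int64(13)), (np.float64(0.1), np.int64(17)), (np.float64(0.104), np.int64(18)), (np.float64(0.108), np.int64(20)), (np.float64(0.112), np.int64(26)), (np.float64(0.116), np.int64(26)), (np.float64(0.12), np.int64(25)), (np.float64(0.124), np.int64(29)), (np.float64(0.128), np.int64(27)), (np.float64(0.132), np.int64(27))]
[0.523  0.1714 0.1012] [-2.32  0.04 17.94] [0.12 0.5  0.01]
top [(np.float64(0.04), np.int64(29)), (np.float64(0.044), np.int64(40)), (np.float64(0.048), np.int64(141)), (np.float64(0.052), np.int64(188)), (np.float64(0.056), np.int64(129)), (np.float64(0.06), np.int64(19)), (np.float64(0.064), np.int64(29)), (np.float64(0.068), np.int64(131)), (np.float64(0.072), np.int64(57)), (np.float64(0.076), np.int64(4)), (np.float64(0.08), np.int64(3)), (np.float64(0.084), np.int64(4)), (np.float64(0.088), np.int64(3)), (np.float64(0.092), np.int64(3)), (np.float64(0.096), np.int64(2)), (np.float64(0.1), np.int64(5)), (np.float64(0.104), np.int64(5)), (np.float64(0.108), np.int64(4)), (np.float64(0.112), np.int64(3)), (np.float64(0.116), np.int64(5)), (np.float64(0.12), np.int64(6)), (np.float64(0.124), np.int64(0)), (np.float64(0.128), np.int64(0)), (np.float64(0.132), np.int64(4))]
```

View pics/scene3.png

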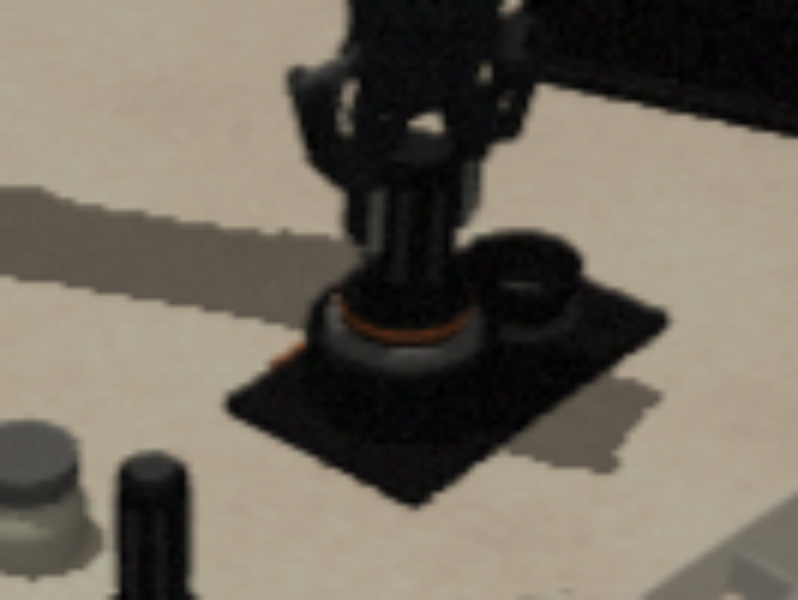

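The copper band stands level just above the grey rim, around (405,335), and the flange top at 70 mm over a rim at about 57 mm means it is seated. The cup stopped at about 20 N contact force after roughly 9 mm. I'll relieve the push and release.

Request:
jog_arm:
  deltas:
    - [40,0,0,0.5,0]
    - [40,0,0,1,0]
    - [40,0,0,1.5,0]
    - [40,0,0,1.7,0]
    - [40,0,0,1.7,0]
  grip_force: 20

```text
time: 15.55
eef_pos: [0.5228, 0.1713, 0.1013]
ee_rot: [180.0, 0.0, 165.2]
ft_force: [0.8, 1.5, 6.1]
gripper_width: 0.521
grasp_force: 82.4
```

Request:
jog_arm:
  deltas:
    - [50,0,0,0,0]
    - [60,0,0,0,0]
    - [85,0,0,0,0]
    - [85,0,0,0,0]
    - [85,0,0,0,0]

```text
time: 16.18
eef_pos: [0.5223, 0.171, 0.101]
ee_rot: [-180.0, -0.0, 165.2]
ft_force: [0.4, -0.4, 0.5]
gripper_width: 0.997
grasp_force: 0.0
```

Request:
jog_arm:
  deltas:
    - [85,0,0,0,0]
    - [85,0,0,5,0]
    - [85,0,0,25,0]
    - [85,0,0,60,0]
    - [85,0,0,100,0]

```text
time: 16.8
eef_pos: [0.522, 0.1709, 0.202]
ee_rot: [-180.0, -0.1, 165.2]
ft_force: [0.6, 0.2, 0.1]
gripper_width: 0.995
grasp_force: 0.0
```

Request:
jog_arm:
  deltas:
    - [85,0,0,40,0]
    - [85,-20,60,60,0]
    - [85,-20,120,60,0]
    - [85,-20,170,60,0]
    - [85,-20,200,60,0]

```text
time: 17.42
eef_pos: [0.5013, 0.3749, 0.2616]
ee_rot: [179.9, -0.0, 165.4]
ft_force: [0.5, -0.2, 0.2]
gripper_width: 0.995
grasp_force: 0.0
```

```bash
python3 - <<'E'
from h import *
T=np.array([.5213,.169])
from scipy.optimize import least_squares
for n in("scene","top"):
    c=bot.read_camera(n); w=cloud(c)
    d=np.hypot(w[...,0]-T[0],w[...,1]-T[1])
    for t,a,b,R in(("top",.126,.15,0),("barrel hi",.105,.13,.023),("barrel lo",.08,.1,.023),("flange",.062,.075,.034),("rim",.048,.061,0)):
        p=w[(w[...,2]>a)&(w[...,2]<b)&(d<.052)]
        if len(p)<5: continue
        if R: s=least_squares(lambda x:np.hypot(*(p[:,:2]-x).T)-R,T,loss="soft_l1",f_scale=.001).x
        else: s=np.array(cv2.minEnclosingCircle(p[:,:2].astype(np.float32))[0])
        print(n,t,len(p),s.round(4),np.percentile(p[:,2],[5,50,95]).round(4))
    cv2.imwrite(f"pics/{n}4.png",c["color"])
a=cv2.imread("pics/scene4.png")[60:250,200:450]
cv2.imwrite("pics/f4.png",np.hstack([cv2.resize(a,(400,304)),cv2.resize(cv2.imread("pics/top4.png"),(400,304))]))
s=bot.read_state();print(s["eef_pos"],s["ft_force"])
E
```

```text
scene top 119 [0.5227 0.1645] [0.1272 0.1383 0.1483]
scene barrel hi 118 [0.5197 0.1708] [0.1066 0.1172 0.129 ]
scene barrel lo 82 [0.5193 0.1707] [0.0815 0.0906 0.0983]
scene flange 149 [0.5176 0.172 ] [0.0645 0.0702 0.073 ]
scene rim 244 [0.5215 0.1698] [0.0493 0.0531 0.0589]
top top 113 [0.5212 0.1684] [0.1277 0.1445 0.1496]
top barrel hi 62 [0.5214 0.1694] [0.1064 0.1193 0.1288]
top barrel lo 40 [0.5209 0.1694] [0.0829 0.092  0.0994]
top flange 301 [0.5225 0.1744] [0.0657 0.0707 0.0737]
top rim 519 [0.5212 0.1692] [0.0493 0.0536 0.0593]
[0.50092755 0.37640402 0.26131745] [-0.73159135 -0.72570756 -0.23038401]
```

View pics/f4.png

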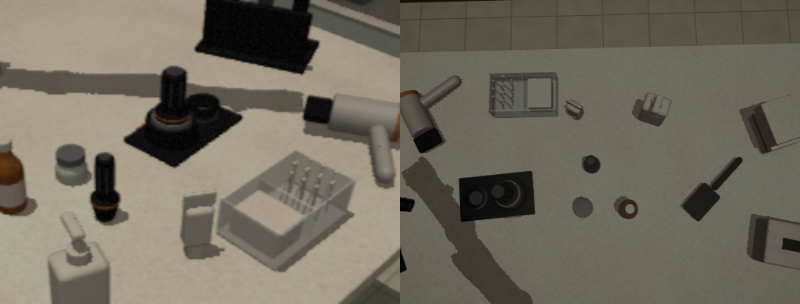

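The head stands straight in the cup, with the barrel's top and bottom centres agreeing within 0.5 mm. The other items are where they were and the arm is clear, so I'm handing the job in.

```bash
python3 -c "
from plant import bot
print(bot.close_job())"
```

```text
the job is handed in; nothing more can be done
None
```

The large head is standing straight and snug in the large cup, pressed about 9 mm down to the hidden stop and held there at about 20 N for just over a second; it is released, nothing else was moved, and the job is handed in.

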